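Tidy the sewing-class table into the sorting trays

TASK

Clear up after the toy-making class: stand the two thread reels in the orange tray and the two wooden peg dolls in the blue tray, one to each bay, and stand the button jar in the green tray. Everything must end upright on the floor of its bay and let go; set things down gently rather than dropping them, and leave the glasses case and the bowl where they are.

Things in the scene. Friction and masses are not known exactly. Their poses are not given: they have to be found in the camera images.
- spool_green: A reel of green sewing thread standing on end, white end discs: 62 mm tall, discs 40 mm across (5 mm thick), thread between them 36 mm across. Round, loose, about 45 g. Origin: centre of the underside; z up its axis.
- spool_cream: A reel of cream sewing thread standing on end, white end discs: 62 mm tall, discs 40 mm across (5 mm thick), thread between them 36 mm across. Round, loose, about 45 g. Origin: centre of the underside; z up its axis.
- doll_red: A turned wooden peg doll in red, standing: red cylinder body 34 mm across and 48 mm high, bare wood ball head 29 mm across, red hat, 75 mm tall in all. Loose, about 40 g. Origin: centre of the underside; z up its axis.
- doll_blue: A turned wooden peg doll in blue, standing: blue cylinder body 34 mm across and 48 mm high, bare wood ball head 29 mm across, blue hat, 75 mm tall in all. Loose, about 40 g. Origin: centre of the underside; z up its axis.
- button_jar: A closed white jar with a yellow band and a yellow lid made like a four-hole button: plain cylinder 44 mm across, 56 mm tall. Loose, about 90 g. Origin: centre of the underside; z up its axis.
- spool_tray: Orange tray with white bay floors, for thread reels. Fixed to the table, low: floor 3 mm thick, walls 4 mm thick, rims and dividing wall reaching 12 mm above the table. Outside 74 mm (own x) by 144 mm (own y). One dividing wall makes two square bays side by side along its own y, each 66 mm square inside, centred 35 mm to +y and 35 mm to -y of the origin. Origin: centre of the underside; z up.
- doll_tray: Blue tray with blue bay floors, for peg dolls. Fixed to the table, low: floor 3 mm thick, walls 4 mm thick, rims and dividing wall reaching 12 mm above the table. Outside 74 mm (own x) by 144 mm (own y). One dividing wall makes two square bays side by side along its own y, each 66 mm square inside, centred 35 mm to +y and 35 mm to -y of the origin. Origin: centre of the underside; z up.
- button_tray: Green tray, for the button jar. Fixed to the table, low: floor 3 mm thick, walls 4 mm thick, rim reaching 12 mm above the table. Outside 74 mm square, one bay 66 mm square inside, centred on the origin. Origin: centre of the underside; z up.
- glasses_case: Bystander, not to be moved: a dark purple striped glasses case lying flat, 160 (own x) by 60 (own y) by 36 mm high, loose. Origin: centre of the underside.
- bowl: Bystander, not to be moved: an empty blue china bowl, 100 mm across the rim, 40 mm high, loose. Origin: centre of the underside.
Mind the look-alikes: they are no part of the job. There is more than one size of the doll_blue; the job needs the larger.

How it is judged:
By the outcome, as a careful person would: the job done as asked, in the order asked, and still so for the second after the job is handed in, with the robot touching nothing.
It also fails if it takes over 123 s, if anything falls off the work surface, if the arm or the gripper's body presses on something with over 40 N, if the wrist force passes 120 N, or if a joint passes its speed limit or range.

ROBOT

A 6-joint arm with a two-finger parallel gripper is mounted at the origin on the work surface. World frame = base frame: x ahead of the robot, y to its left, z up, the work surface at z = 0. Lengths are in m, angles in rad, forces in N, time in s.
With the tool pointing down it reaches from about 0.425 to 0.95 m from the base axis. Payload 3.5 kg.
Tool frame: the origin (TCP) lies midway between the tips of the shut fingers; the grasp point (between the pads) lies 19 mm behind it; z points along the fingers, y is the line along which they close (so a half turn about z gives the same grasp; the last joint's range is limited). The gripper opens to 85 mm and grips with 20 to 120 N. Pads are 22 mm wide; open, the fingers measure 114 mm over their backs; the gripper's body (76 mm by 85 mm) begins 54 mm behind the grasp point. The pads swing forward as they close: fully open they stand 13 mm farther back than shut.
Start: joints at [-1.414, 0.286, 1.577, -0, 1.279, -0.15], TCP at [0.204, -0.643, 0.231] pointing down, gripper open.
Joint ranges: [-2.77, 2.77], [-0.9, 2.22], [0.21, 2.48], [-1.53, 4.67], [0.24, 2.81], [-2.84, 2.84]. Speed limits (rad/s): [2.79, 2.79, 3.14, 3.14, 3.14, 3.14].

INTERFACE

Orientations are given as a unit quaternion [x, y, z, w].
In Python, from workcell import arm gives the robot as it stands. Calls block until the motion is done:
- arm.movep(position, orientation): joint-space move of the TCP to a pose.
- arm.movel(position, attitude=None, feed=0.15, force_limit=None): straight line of the TCP; attitude=None keeps the orientation; feed is the mean speed in m/s. With force_limit (N) it stops when the force on the tool has changed by that much, and returns True; else False.
- arm.set_joints(angles): joint-space move.
- arm.gripper_to(opening): finger opening in m; the grip force is fixed at half the most; returns when the fingers have stopped.
- arm.sleep(seconds).
- arm.inverse_kinematics(position, orientation): joint angles nearest the present ones, or None.
- arm.get_state(): the state.
- arm.capture(name): name is "side" or "top" or "wrist"; returns the picture (384x512x3 uint8, red, green, blue); there is no depth.
- arm.calibration(name): a dict with "fx", "fy", "cx", "cy" (pixels), "dist_coeffs" ([k1, k2, p1, p2, k3] as OpenCV has them; the pictures are not rectified), "rvec" (rotation vector, rad) and "tvec" (3), from world to camera coordinates, as OpenCV has them; the wrist camera has in their place "T_tool_cam" (4x4, takes a point from camera to tool coordinates, whose origin is the TCP and whose axes are the flange's). Camera axes: x right, y down, z forward; pixel columns grow to the right and rows downward; lengths in m; the calibration is good to about 2 mm. A picture is of the moment at which its call begins: read the wrist's pose just before it. calibration takes no time and is no camera call.
A pose or a line that the arm cannot do raises arm.IKError and nothing moves.
- arm.hand_in(): hands the job in; it is judged then, once.
The state is a dict: "t": time; "joint_pos": joint angles; "joint_vel": joint speeds; "joint_torque": joint torques, N m; "tcp_pos": TCP position; "tool_rot": TCP orientation; "wrist_force": force on the tool from outside, world axes, zero at the start; "wrist_torque": the same for the moment, N m; "width": finger opening in m; "grip_force": force on a finger pad.
Only numpy, scipy, OpenCV 4.12 (cv2) and the standard library are available. Lean on these libraries where they do the work, as an engineer would, in place of code of your own. Each camera call takes 0.05 s, during which the arm holds its last target. There are 200 camera calls.

## Working session

There is one attempt and no reset: what is moved stays moved. The work goes in short steps, each a Python script; the robot and the scene stay as the last script left them, time stands still between calls to the robot, and variables do not carry over. Pictures are saved under pics/ and viewed, at most 14 in all, crops included, and the job is handed in when it is done.

```bash
ls; mkdir -p pics; python3 - <<'E'
from workcell import arm
import cv2,numpy as np
for n in("top","side"):
    cv2.imwrite(f"pics/{n}0.png",cv2.resize(arm.capture(n)[...,::-1],(800,600),interpolation=cv2.INTER_CUBIC))
    print(n,arm.calibration(n))
print(arm.calibration("wrist")); s=arm.get_state(); print(s["t"],s["tcp_pos"],s["tool_rot"],s["width"])
E
```

```text
pics
top {'fx': 352.570108357688, 'fy': 352.570108357688, 'cx': 255.24002992701173, 'cy': 190.52056795194156, 'dist_coeffs': array([-0.10519743,  0.        ,  0.        ,  0.        ,  0.        ]), 'rvec': array([ 2.16701755, -2.1335517 ,  0.10162802]), 'tvec': array([0.00235732, 0.5255671 , 0.99868869])}
side {'fx': 493.24601795611665, 'fy': 493.24601795611665, 'cx': 259.61111372632064, 'cy': 194.3924151161416, 'dist_coeffs': array([-0.18080608,  0.        ,  0.        ,  0.        ,  0.        ]), 'rvec': array([ 0.48767229, -2.80415724,  1.00072888]), 'tvec': array([0.46984429, 0.17205644, 1.32631872])}
{'fx': 311.4209404028169, 'fy': 311.4209404028169, 'cx': 256.2008627423408, 'cy': 191.43180015467033, 'dist_coeffs': array([0.02965779, 0.        , 0.        , 0.        , 0.        ]), 'T_tool_cam': array([[-8.01992145e-04, -9.63662080e-01, -2.67123104e-01,
         6.86085325e-02],
       [ 9.99999467e-01, -5.99177515e-04, -8.40762417e-04,
         9.12166397e-04],
       [ 6.50156701e-04, -2.67123636e-01,  9.63662047e-01,
        -1.43694236e-01],
       [ 0.00000000e+00,  0.00000000e+00,  0.00000000e+00,
         1.00000000e+00]])}
0.1 [ 0.20375578 -0.64288979  0.23005023] [ 9.88259662e-01  1.52779817e-01 -2.14383789e-05 -1.08056888e-03] 0.0854843486949022
```

View pics/top0.png

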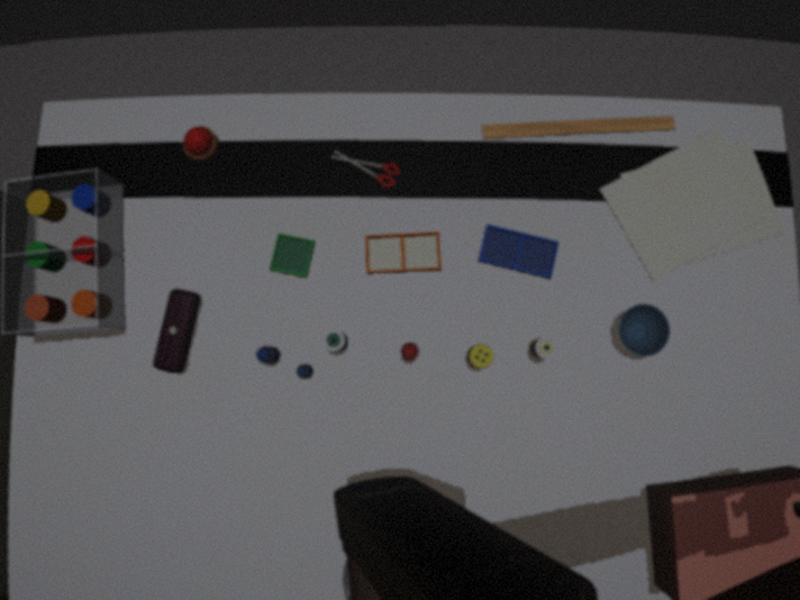

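View pics/side0.png

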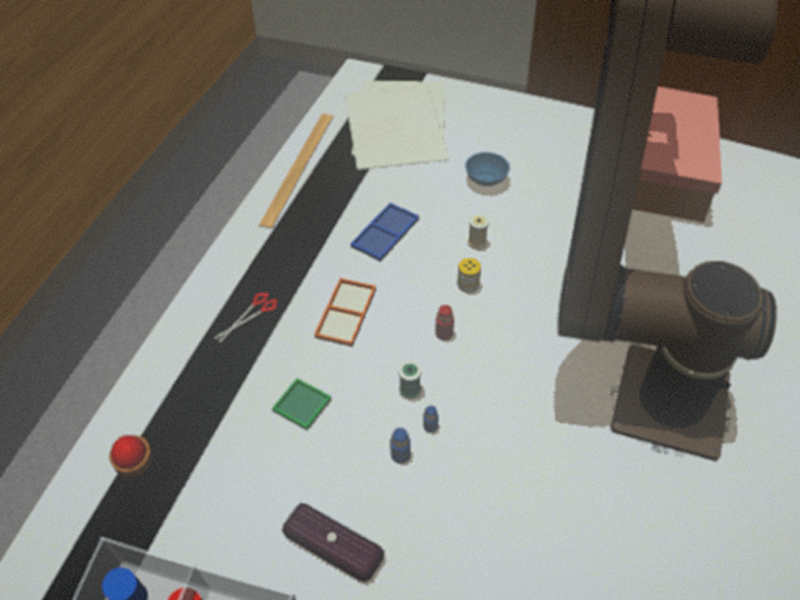

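The top view (800x600 px) shows the green reel at (335,341), cream reel (543,348), red doll (409,351), large blue doll (265,353), small blue look-alike (304,371) and jar (481,355). The trays are green (292,255), orange (403,252) and blue (518,251). The side view agrees, with the large blue doll's hat at (400,435).

```bash
cat > h.py <<'E'
from workcell import arm
import cv2,numpy as np
from scipy.spatial.transform import Rotation as R
def ray(cal,uv,Twc=None):
    K=np.array([[cal["fx"],0,cal["cx"]],[0,cal["fy"],cal["cy"]],[0,0,1]])
    p=cv2.undistortPoints(np.array([[uv]],float),K,cal["dist_coeffs"])[0,0]
    if Twc is None:
        Rm=cv2.Rodrigues(cal["rvec"])[0]; return -Rm.T@cal["tvec"],Rm.T@np.r_[p,1]
    return Twc[:3,3],Twc[:3,:3]@np.r_[p,1]
def atz(cal,uv,z,Twc=None):
    o,d=ray(cal,uv,Twc); return o+d*(z-o[2])/d[2]
def tri(r1,r2):
    A=np.c_[r1[1],-r2[1]]; s=np.linalg.lstsq(A,r2[0]-r1[0],rcond=None)[0]
    a,b=r1[0]+r1[1]*s[0],r2[0]+r2[1]*s[1]; return (a+b)/2,np.linalg.norm(a-b)
def Twc(s):
    T=np.eye(4); T[:3,:3]=R.from_quat(s["tool_rot"]).as_matrix(); T[:3,3]=s["tcp_pos"]
    return T@arm.calibration("wrist")["T_tool_cam"]
E
python3 - <<'E'
from h import *
np.set_printoptions(precision=3,suppress=True)
T,S=arm.calibration("top"),arm.calibration("side")
f=lambda u:(np.array(u)+.5)*.64-.5
for n,t,s,z in [("sg",(334,341),(410,370),.062),("sc",(545,348),(479,221),.062),("dr",(409,351),(446,311),.075),("db",(264,353),(400,434),.075),("small",(304,371),(431,411),.05),("jar",(482,355),(469,267),.056),
 ("case",(174,330),(332,537),.036),("bowl",(643,330),(487,166),.04)]:
    print(n,*tri(ray(T,f(t)),ray(S,f(s))),atz(T,f(t),z),atz(S,f(s),z))
for n,ps in [("ot",[(366,237),(439,233),(441,271),(368,274)]),("bt",[(489,226),(558,241),(552,277),(480,263)]),("gt",[(280,234),(315,240),(306,276),(270,270)])]:
    P=np.array([atz(T,f(p),.012) for p in ps]); print(n,P[:,:2].tolist(),P.mean(0))
for n,ps in [("ot",[(342,280),(376,286),(352,343),(317,335)]),("bt",[(391,205),(419,217),(379,258),(352,243)]),("gt",[(298,380),(331,402),(308,427),(274,403)])]:
    P=np.array([atz(S,f(p),.012) for p in ps]); print(n,P.mean(0))
E
```

```text
sg [0.444 0.127 0.06 ] 0.0038179732958117957 [0.442 0.126 0.062] [0.445 0.129 0.062]
sc [ 0.436 -0.254  0.062] 0.001566911827839227 [ 0.435 -0.254  0.062] [ 0.437 -0.254  0.062]
dr [ 0.426 -0.01   0.067] 0.0002518299930157051 [ 0.426 -0.01   0.075] [ 0.425 -0.003  0.075]
db [0.418 0.252 0.065] 3.716455911306561e-06 [0.418 0.25  0.075] [0.416 0.257 0.075]
small [0.388 0.183 0.044] 0.0023615387921333006 [0.387 0.181 0.05 ] [0.388 0.186 0.05 ]
jar [ 0.422 -0.142  0.048] 0.0013967323583381106 [ 0.421 -0.141  0.056] [ 0.421 -0.134  0.056]
case [0.459 0.438 0.033] 0.0017476145917661484 [0.458 0.437 0.036] [0.459 0.439 0.036]
bowl [ 0.472 -0.444  0.043] 0.0018851467988128783 [ 0.471 -0.445  0.04 ] [ 0.473 -0.446  0.04 ]
ot [[0.6455130538547285, 0.0770110453008393], [0.6551004418619982, -0.06396306774258782], [0.5807709717891492, -0.06831629078388654], [0.5730871110768067, 0.07136756419212943]] [0.614 0.004 0.012]
bt [[0.6703968786331863, -0.16067389204340912], [0.6430177847188372, -0.29456163911723016], [0.5723305329519761, -0.28141749462319077], [0.5973842133134633, -0.14298230486551625]] [ 0.621 -0.22   0.012]
gt [[0.6500747653972863, 0.24559402902103517], [0.6386396154544266, 0.17614624337252122], [0.5677199200596043, 0.1910026354873356], [0.5786538097891654, 0.261968936431118]] [0.609 0.219 0.012]
ot [0.615 0.008 0.012]
bt [ 0.622 -0.214  0.012]
gt [0.608 0.223 0.012]
```

```bash
cat >> h.py <<'E'
OBJ={"sc":(.436,-.254,.062),"jar":(.4215,-.139,.056),"dr":(.426,-.008,.075),"sg":(.444,.127,.062),"db":(.4175,.2525,.075)}
def quat(phi):
    y=np.array([np.cos(phi),np.sin(phi),0]); z=np.array([0,0,-1.]); 
    return R.from_matrix(np.c_[np.cross(y,z),y,z]).as_quat()
def best(p,phi):
    q0=np.array(arm.get_state()["joint_pos"]); c=[]
    for a in (phi,phi+np.pi):
        j=arm.inverse_kinematics(p,quat(a))
        if j is not None: c.append((np.abs(np.array(j)-q0).max(),a,j))
    return min(c,key=lambda k:k[0]) if c else None
def proj(P,s):
    cal=arm.calibration("wrist"); W=np.linalg.inv(Twc(s))
    K=np.array([[cal["fx"],0,cal["cx"]],[0,cal["fy"],cal["cy"]],[0,0,1]])
    return cv2.projectPoints(np.array([P],float),cv2.Rodrigues(W[:3,:3])[0],W[:3,3],K,cal["dist_coeffs"])[0][0,0]
E
python3 - <<'E'
from h import *
np.set_printoptions(precision=2,suppress=True)
for n,(x,y,z) in OBJ.items():
    for h in (.012,.15,.2):
        b=best([x,y,h],0); print(n,h,None if b is None else (b[1],np.array(b[2])))
for p in [(.612,.041),(.617,-.029),(.628,-.183),(.615,-.251),(.6085,.221)]:
    b=best([*p,.015],0); print(p,None if b is None else (b[1],np.array(b[2])))
E
```

```text
sc 0.012 (0, array([-0.73,  0.22,  2.12, -0.  ,  0.81, -0.73]))
sc 0.15 (0, array([-0.73, -0.01,  2.06, -0.  ,  1.09, -0.73]))
sc 0.2 (0, array([-0.73, -0.07,  2.02, -0.  ,  1.19, -0.73]))
jar 0.012 (0, array([-0.55,  0.1 ,  2.26, -0.  ,  0.78, -0.55]))
jar 0.15 (0, array([-0.55, -0.15,  2.2 , -0.  ,  1.1 , -0.55]))
jar 0.2 (0, array([-0.55, -0.22,  2.15, -0.  ,  1.21, -0.55]))
dr 0.012 (0, array([-0.26,  0.06,  2.3 , -0.  ,  0.78, -0.26]))
dr 0.15 (0, array([-0.26, -0.2 ,  2.24, -0.  ,  1.11, -0.26]))
dr 0.2 (0, array([-0.26, -0.26,  2.19, -0.  ,  1.22, -0.26]))
sg 0.012 (0, array([ 0.06,  0.13,  2.22, -0.  ,  0.79,  0.06]))
sg 0.15 (0, array([ 0.06, -0.11,  2.16, -0.  ,  1.09,  0.06]))
sg 0.2 (0, array([ 0.06, -0.17,  2.11, -0.  ,  1.2 ,  0.06]))
db 0.012 (0, array([ 0.34,  0.19,  2.16, -0.  ,  0.8 ,  0.34]))
db 0.15 (0, array([ 0.34, -0.05,  2.1 , -0.  ,  1.09,  0.34]))
db 0.2 (0, array([ 0.34, -0.11,  2.06, -0.  ,  1.19,  0.34]))
(0.612, 0.041) (0, array([-0.1 ,  0.41,  1.85, -0.  ,  0.88, -0.1 ]))
(0.617, -0.029) (0, array([-0.21,  0.42,  1.84, -0.  ,  0.88, -0.21]))
(0.628, -0.183) (0, array([-0.44,  0.49,  1.75, -0.  ,  0.91, -0.44]))
(0.615, -0.251) (0, array([-0.54,  0.5 ,  1.72, -0.  ,  0.92, -0.54]))
(0.6085, 0.221) (0, array([ 0.19,  0.47,  1.76, -0.  ,  0.9 ,  0.19]))
```

```bash
python3 - <<'E'
from h import *
np.set_printoptions(precision=1,suppress=True)
ims=[]
for n,(x,y,z) in OBJ.items():
    arm.movep([x,y,.18],quat(0)); s=arm.get_state(); im=arm.capture("wrist")[...,::-1].copy()
    cv2.imwrite(f"pics/w_{n}.png",im)
    u=proj((x,y,z),s); b=proj((x,y,0),s); print(n,u,b,s["t"])
    c=np.clip(u.astype(int),130,None); x0,y0=min(c[0]-130,512-260),max(0,min(c[1]-130,384-260))
    cv2.drawMarker(im,tuple(int(v) for v in u),(255,0,255),0,12,1)
    cr=cv2.convertScaleAbs(im[y0:y0+260,x0:x0+260],alpha=1.8); cv2.putText(cr,f"{n} {x0},{y0}",(5,15),0,.5,(0,0,255)); ims.append(cr)
ims.append(np.zeros_like(ims[0]))
cv2.imwrite("pics/m1.png",np.vstack([np.hstack(ims[:3]),np.hstack(ims[3:])]))
E
```

```text
sc [254.7 184.1] [254.9 169.8] 1.775
jar [254.6 183.5] [254.9 170.7] 2.3583
dr [254.1 188.5] [254.5 170.2] 2.9917
sg [254.4 184.5] [254.8 170.1] 3.6417
db [254.4 188.4] [254.8 170.1] 4.2667
```

View pics/m1.png

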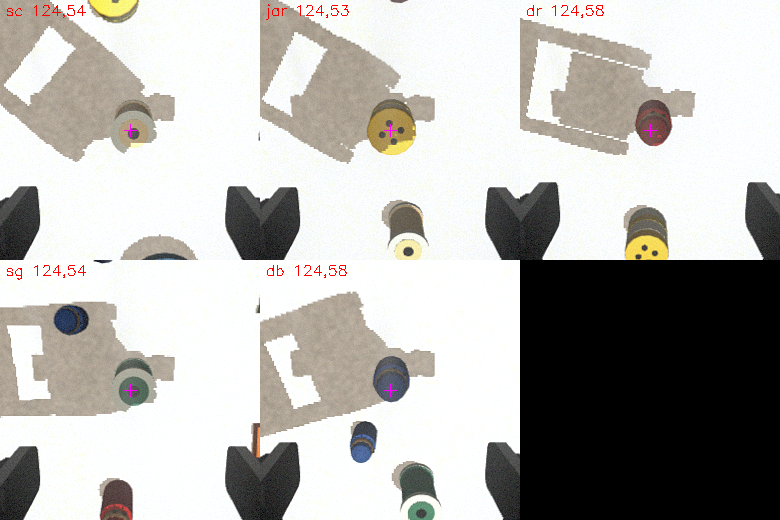

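The wrist crops put every predicted top within about 3 px (3 mm) of the real one. That's close enough to grasp, so I'll do the green reel first.

```bash
cat >> h.py <<'E'
def job(n,bay,yaw,zg=.013,up=.15):
    x,y,_=OBJ[n]; st=arm.get_state
    p=st()["tcp_pos"]; 
    if p[2]<up-.01: arm.movel([p[0],p[1],up],feed=.2)
    arm.movep([x,y,up],quat(0))
    print(n,"down hit",arm.movel([x,y,zg],feed=.12,force_limit=8))
    arm.gripper_to(.0); arm.sleep(.2); w=st()["width"]; print("width",w,"grip",st()["grip_force"])
    arm.movel([x,y,up],feed=.12)
    arm.movel([*bay,up],quat(yaw),feed=.15)
    arm.sleep(.3); print("held",st()["width"])
    arm.movel([*bay,zg+.010],feed=.1); arm.sleep(.2)
    hit=arm.movel([*bay,zg+.001],feed=.015,force_limit=3); z=st()["tcp_pos"][2]
    print("place hit",hit,"z above pick",z-zg)
    arm.gripper_to(min(.085,w+.03)); arm.sleep(.2)
    arm.movel([*bay,up],feed=.12)
    s=st(); im=arm.capture("wrist")[...,::-1]; cv2.imwrite(f"pics/p_{n}.png",cv2.convertScaleAbs(im,alpha=1.5)); arm.gripper_to(.085); print("t",st()["t"])
E
python3 -c "
from h import *
job('sg',(.612,.041),.065)"
```

```text
sg down hit False
width 0.03532896944216962 grip 59.516840380383655
held 0.03504237217068841
place hit True z above pick 0.003468445984654468
t 14.2667
```

View pics/p_sg.png

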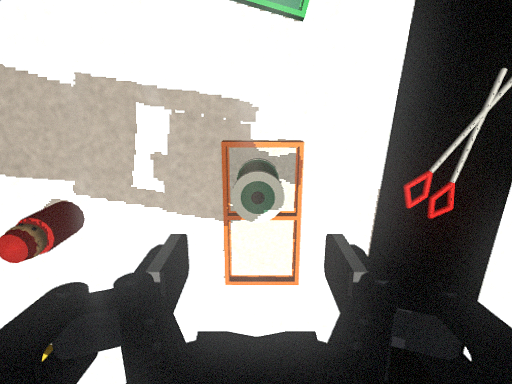

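The green reel is standing upright in the upper orange bay, with its base near pixel (258,172), and the lower bay is free at (263,248). Next is the cream reel, then the dolls and the jar.

```bash
python3 -c "
from h import *
job('sc',(.617,-.029),.065)
job('dr',(.628,-.183),-.19)
a=cv2.imread('pics/p_sc.png');b=cv2.imread('pics/p_dr.png')
cv2.imwrite('pics/m2.png',cv2.resize(np.hstack([a,b]),(800,300)))"
```

```text
sc down hit False
width 0.03540620113840307 grip 59.12358940295235
held 0.03547855384972303
place hit True z above pick 0.0034942012042179383
t 25.5833
dr down hit False
width 0.032708898587459276 grip 59.508644342422485
held 0.0330606728795095
place hit True z above pick 0.0036341972014923823
t 36.275
```

View pics/m2.png

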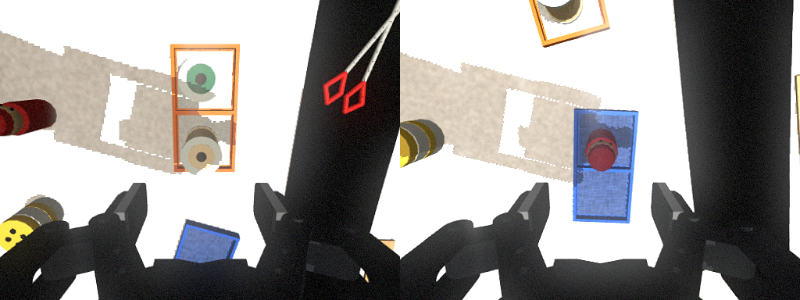

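Both reels stand in the orange tray, at (200,78) and (200,150), and the red doll stands in the upper blue bay at (600,148). The blue doll and the jar are left.

```bash
python3 -c "
from h import *
job('db',(.615,-.251),-.19)
job('jar',(.6085,.221),-.2)
arm.movep([.45,.0,.3],quat(0))
arm.set_joints([-1.414, 0.286, 1.577, -0, 1.279, -0.15])
a=cv2.imread('pics/p_db.png');b=cv2.imread('pics/p_jar.png')
c=cv2.convertScaleAbs(arm.capture('top')[130:260,80:440,::-1],alpha=1.8)
cv2.imwrite('pics/m3.png',np.vstack([cv2.resize(np.hstack([a,b]),(800,300)),cv2.resize(c,(800,289))]))
print(arm.get_state()['t'])"
```

```text
db down hit False
width 0.03254064740823047 grip 59.483864307403564
held 0.03274114829375371
place hit True z above pick 0.003579032284363964
t 49.7583
jar down hit False
width 0.04306419912969345 grip 60.84517031908035
held 0.042806722690410456
place hit True z above pick 0.00376101828970995
t 61.3417
65.0333
```

View pics/m3.png

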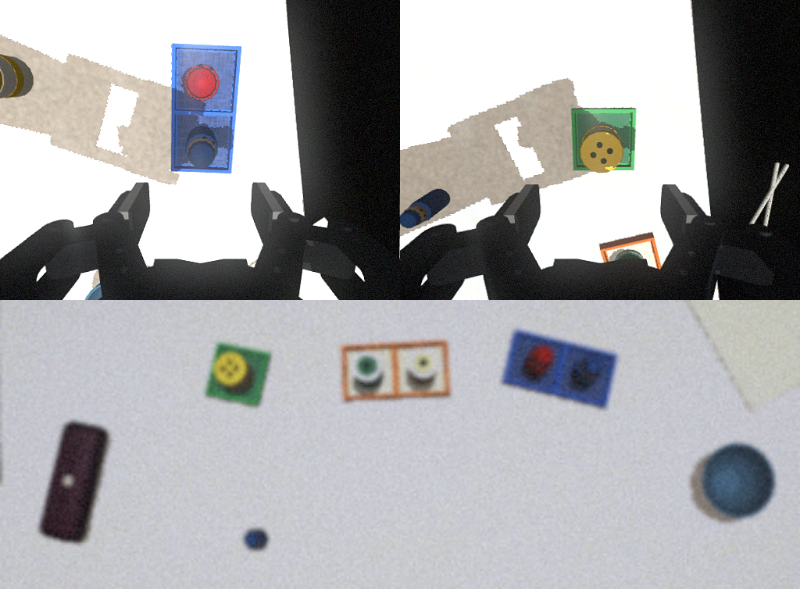

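All five items stand upright in their bays: jar (232,369), reels (368,365) and (422,365), dolls (538,360) and (585,372). The case, bowl and small doll haven't moved.

```bash
python3 -c "
from h import *
print(arm.hand_in())"
```

```text
the job is handed in; nothing more can be done
None
```

The job is done and handed in at about 65 s of the 123 s allowed: both reels, both dolls and the jar were set down gently and stand upright in their trays, and the glasses case, bowl and small doll were left alone.

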